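# Sort the sample vials into their colour-coded dishes

## Robot

A 6-joint arm with a two-finger parallel gripper is mounted at the origin on a cart in front of the work surface, level with it; the furniture and walls round the work are solid. World frame = base frame: x ahead of the robot, y to its left, z up, the work surface at z = 0. Lengths are in m, angles in rad, forces in N, time in s.
With the tool pointing down it reaches from about 0.375 to 0.9 m from the base axis. Payload 3.1 kg.
Tool frame: the origin (TCP) lies at the very end of the fingers, on their centre line; the grasp point (between the pads) lies 19 mm behind it; z points along the fingers, y is the line along which they close (so a half turn about z gives the same grasp; the last joint's range is limited). The gripper opens to 85 mm and grips with 20 to 120 N. Pads are 22 mm wide; open, the fingers measure 114 mm over their backs; the gripper's body (76 mm by 85 mm) begins 54 mm behind the grasp point. The pads swing forward as they close: fully open they stand 13 mm farther back than shut.
Start: joints at [-1.446, 0.527, 1.433, -0, 1.181, -0.178], TCP at [0.186, -0.597, 0.231] pointing down, gripper open.
Joint ranges: [-3.08, 3.08], [-0.75, 2.2], [0.22, 2.44], [-1.43, 4.57], [0, 2.65], [-2.85, 2.85]. Speed limits (rad/s): [2.79, 2.79, 3.14, 3.14, 3.14, 3.14].

## Interface

Orientations are given as a unit quaternion [x, y, z, w].
In Python, from workcell import robot gives the robot as it stands. The module is installed in compiled form; this text tells all that it offers.
- The arm moves only by the tool servo_tool, never from a script. Its argument "increments" is a list of rows, each an object with "travel": the shift along the world's x, y, z normalised to -1 to 1, where 1 is 30 mm, a list of three; "rotation": the turn, a rotation vector about the world's x, y, z normalised to -1 to 1, where 1 is 0.12 rad, a list of three. In form: [{"travel": [dx, dy, dz], "rotation": [wx, wy, wz]}, ...]. A call has 1 to 5 rows; each row shifts and turns the commanded pose from where the row before left it; what a row does not reach is not made up. A row lasts 1/12 s, in which the tool goes at most 41.7 mm and 7.16 degrees, less where a joint would pass 70% of its speed; a pose out of reach is approached as far as the arm can. A call with a number of a shift or a turn outside -1 to 1 is refused whole. A call with a gripper value outside its range is refused whole. "jaw" is the finger opening in mm, from 0 to 85.4, set as the call begins (left out, the last holds). The fingers move at their own pace and stop on an object; "grip_force" is the grip in N (left out, the last holds). Time passes only in rows, so rows that do not move let the fingers close. It gives the time, the measured TCP pose, the force, the opening and the grip force at its end, in the units of the state.
- robot.sense(): the state, without advancing time (a new reading comes with each control period).
- robot.read_camera(name): name is "side" or "top" or "wrist"; returns (picture, depth): 400x640x3 uint8, red, green, blue; 400x640 float32, m along the optical axis (not along the pixel's ray), 0 where there is no reading.
- robot.camera_params(name): a dict with "fx", "fy", "cx", "cy" (pixels), "origin" and "orientation" of the camera in the world. Camera axes: x right, y down, z forward; pixel columns grow to the right and rows downward; lengths in m; the calibration is good to about 2 mm. A picture is of the moment at which its call begins: read the wrist's pose just before it. camera_params takes no time and is no camera call; for the wrist camera it gives the pose at the moment of the call.
- robot.finish_job(): hands the job in; it is judged then, once.
The state is a dict: "clock": time; "joint_pos": joint angles; "qd": joint speeds; "joint_torque": joint torques, N m; "position": TCP position; "ee_rot": TCP orientation; "force": force on the tool from outside, world axes, zero at the start; "torque": the same for the moment, N m; "opening": opening from 0.0 (shut) to 1.0 (fully open); "grasp_force": force on a finger pad.
Only numpy, scipy, OpenCV 4.12 (cv2) and the standard library are available. Lean on these libraries where they do the work, as an engineer would, in place of code of your own. Each camera call takes 0.05 s, during which the arm holds its last target. There are 200 camera calls.

## Task

Stand each of the four small vials upright in the shallow dish whose colour matches its cap: red, yellow, white and blue. Keep the vials upright on the way, set them down flat inside the lip of the dish, and leave the two thicker sample jars standing where they are.

Things in the scene. Friction and masses are not known exactly. Their poses are not given: they have to be found in the camera images.
- vial_red_mid (a point): The small glass vial with the red screw cap: round, upright, 21 mm across the body, 54 mm tall, the cap (top 11 mm) 19 mm across, about 25 g, loose. The point is its centre, 27 mm above its foot; z is its axis, pointing up.
- dish_red: The red dish for one vial: round and shallow, 54 mm across and 8 mm high outside, flat inside floor 4 mm above the worktop and 43 mm across, inside a lip 4 mm wide that stands 4 mm above that floor. It does not move. The origin is the centre of its underside, on the worktop; z is up. A vial standing flat in it has its centre 31 mm above this origin.
- vial_yellow_mid (a point): The small glass vial with the yellow screw cap: round, upright, 21 mm across the body, 54 mm tall, the cap (top 11 mm) 19 mm across, about 25 g, loose. The point is its centre, 27 mm above its foot; z is its axis, pointing up.
- dish_yellow: The yellow dish for one vial: round and shallow, 54 mm across and 8 mm high outside, flat inside floor 4 mm above the worktop and 43 mm across, inside a lip 4 mm wide that stands 4 mm above that floor. It does not move. The origin is the centre of its underside, on the worktop; z is up. A vial standing flat in it has its centre 31 mm above this origin.
- vial_white_mid (a point): The small glass vial with the white screw cap: round, upright, 21 mm across the body, 54 mm tall, the cap (top 11 mm) 19 mm across, about 25 g, loose. The point is its centre, 27 mm above its foot; z is its axis, pointing up.
- dish_white: The white dish for one vial: round and shallow, 54 mm across and 8 mm high outside, flat inside floor 4 mm above the worktop and 43 mm across, inside a lip 4 mm wide that stands 4 mm above that floor. It does not move. The origin is the centre of its underside, on the worktop; z is up. A vial standing flat in it has its centre 31 mm above this origin.
- vial_blue_mid (a point): The small glass vial with the blue screw cap: round, upright, 21 mm across the body, 54 mm tall, the cap (top 11 mm) 19 mm across, about 25 g, loose. The point is its centre, 27 mm above its foot; z is its axis, pointing up.
- dish_blue: The blue dish for one vial: round and shallow, 54 mm across and 8 mm high outside, flat inside floor 4 mm above the worktop and 43 mm across, inside a lip 4 mm wide that stands 4 mm above that floor. It does not move. The origin is the centre of its underside, on the worktop; z is up. A vial standing flat in it has its centre 31 mm above this origin.
- jar_brown_mid (a point): A bystander: the brown sample jar with a white cap, round, upright, 35 mm across and 76 mm tall, loose; much thicker than the vials and to be left alone. The point is its centre, 38 mm above its foot; z is its axis, pointing up.
- jar_white_mid (a point): A bystander: the white sample jar with a black cap, round, upright, 35 mm across and 62 mm tall, loose; much thicker than the vials and to be left alone. The point is its centre, 31 mm above its foot; z is its axis, pointing up.

How it is judged:
At the end, for the whole second after the job is handed in: Each vial stands upright (within 0.08 rad) and still, flat on the floor of the dish of its cap's colour, its centre within 13 mm of the dish's centre (that is, anywhere inside the lip); both jars stand upright within 20 mm of where they were; nothing is held (horizontal distance between vial_red_mid and dish_red below 0.013 m and z of vial_red_mid in the frame of dish_red between 0.027 and 0.0335 m and angle between each of vial_red_mid, vial_yellow_mid, vial_white_mid, vial_blue_mid's own z axis and vertical below 0.08 rad and linear speed of each of vial_red, vial_yellow, vial_white, vial_blue below 0.02 m/s and horizontal distance between vial_yellow_mid and dish_yellow below 0.013 m and z of vial_yellow_mid in the frame of dish_yellow between 0.027 and 0.0335 m and horizontal distance between vial_white_mid and dish_white below 0.013 m and z of vial_white_mid in the frame of dish_white between 0.027 and 0.0335 m and horizontal distance between vial_blue_mid and dish_blue below 0.013 m and z of vial_blue_mid in the frame of dish_blue between 0.027 and 0.0335 m and distance of each of jar_brown_mid, jar_white_mid from where it was at the start of the episode below 0.02 m and angle between each of jar_brown_mid, jar_white_mid's own z axis and vertical below 0.1 rad); the robot touches nothing.
It fails at once if a vial is tipped over (angle between any of vial_red_mid, vial_yellow_mid, vial_white_mid, vial_blue_mid's own z axis and vertical above 0.7 rad).
It fails at once if a jar is pushed away, tipped or lifted (distance of any of jar_brown_mid, jar_white_mid from where it was at the start of the episode above 0.02 m).
It also fails if it takes over 93 s, if anything falls off the work surface, if the arm or the gripper's body presses on something with over 40 N, if the wrist force passes 120 N, or if a joint passes its speed limit or range.

## Working session

There is one attempt and no reset: what is moved stays moved. The work goes in short steps, Python scripts to look and compute and a tool call to move; the robot and the scene stay as the last step left them, time stands still between calls to the robot, and variables do not carry over. Pictures are saved under pics/ and viewed, at most 14 in all, crops included, and the job is handed in when it is done.

Besides the shell and the picture viewer there is one more tool, called by a JSON object that holds its "method" and its "body". servo_tool: Moves the arm, as the interface text tells. Its arguments: {"type":"object","properties":{"increments":{"type":"array","items":{"type":"object","properties":{"travel":{"type":"array","items":{"type":"number","minimum":-1,"maximum":1}},"rotation":{"type":"array","items":{"type":"number","minimum":-1,"maximum":1}}}}},"jaw":{"type":"number"},"grip_force":{"type":"number"}},"required":["increments"]}

```bash
mkdir -p pics; cat > h.py <<'E'
import numpy as np, cv2
from scipy.spatial.transform import Rotation as R
from workcell import robot
def snap(n,f=None):
    p=robot.camera_params(n); im,d=robot.read_camera(n)
    if f: cv2.imwrite('pics/'+f,im[:,:,::-1]); np.savez('pics/'+f+'.npz',im=im,d=d,o=p['origin'],q=p['orientation'],k=[p['fx'],p['fy'],p['cx'],p['cy']])
    return p,im,d
def ray(z,u,v,h):
    "intersect the pixel ray with plane z=h"
    fx,fy,cx,cy=z['k']; r=R.from_quat(z['q']).apply([(u-cx)/fx,(v-cy)/fy,1]); o=z['o']
    return o+r*(h-o[2])/r[2]
def cloud(z):
    fx,fy,cx,cy=z['k']; d=z['d']; v,u=np.mgrid[:400,:640]
    P=np.stack([(u-cx)/fx*d,(v-cy)/fy*d,d],-1)
    return P@R.from_quat(z['q']).as_matrix().T+z['o']
E
python3 - <<'E'
from h import *
for n in('top','side'):
    p,_,_=snap(n,n+'1.png'); print(p)
print(robot.sense())
E
```

```text
{'fx': 433.6581179711041, 'fy': 433.6581179711041, 'cx': 320.3401004274676, 'cy': 195.1816336020435, 'origin': array([ 0.36681401, -0.06030396,  0.91689835]), 'orientation': array([-0.69697805,  0.71225105, -0.05869393,  0.05894973])}
{'fx': 473.27727483305205, 'fy': 473.27727483305205, 'cx': 323.5566869514288, 'cy': 200.4401344949905, 'origin': array([ 0.33715203, -0.75704598,  0.51272018]), 'orientation': array([ 0.87068332, -0.1115282 ,  0.06826919, -0.47414273])}
{'clock': 0.1, 'joint_pos': array([-1.44653149e+00,  5.28364155e-01,  1.43378745e+00,  2.26109163e-05,
        1.18141884e+00, -1.78519785e-01]), 'qd': array([-3.71885719e-04, -4.68055603e-04, -4.68747266e-03,  7.54494666e-04,
        2.63017324e-04,  6.41477581e-06]), 'joint_torque': array([-2.06672848e-05, -4.43301594e+01, -1.78586805e+01, -2.38605553e-04,
        3.89133173e-03,  1.00196182e-06]), 'position': array([ 0.18630206, -0.59590243,  0.23043282]), 'ee_rot': array([ 9.88562220e-01,  1.50810339e-01,  3.72740088e-05, -9.88246804e-04]), 'force': array([1.09741568, 0.23063019, 0.79603067]), 'torque': array([ 0.03213711, -0.02011455, -0.02602329]), 'grasp_force': 0.0, 'opening': 1.000112950393138}
```

View pics/top1.png

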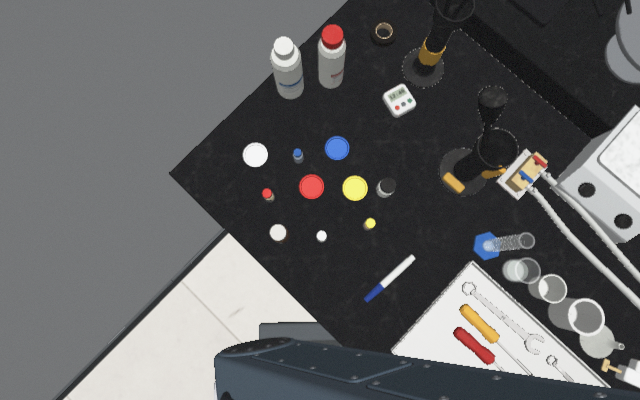

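View pics/side1.png

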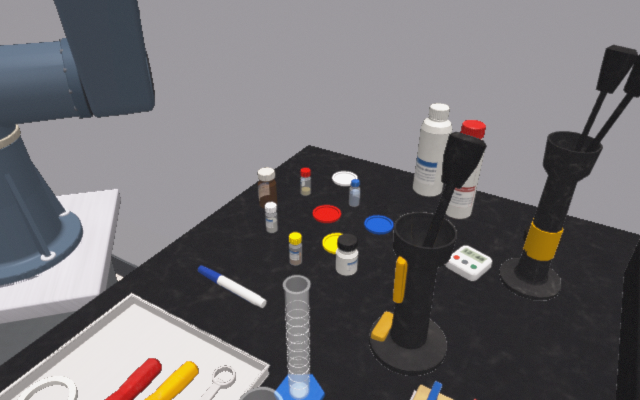

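The top view shows the white dish at (255,155), blue dish at (337,148), red dish at (312,187) and yellow dish at (355,188). The vials are blue (298,154), red (267,194), white (321,236) and yellow (370,223). The brown jar is at (278,232) and the white jar at (387,187). The side view confirms that everything is upright.

```bash
python3 - <<'E'
from h import *
z=dict(np.load('pics/top1.png.npz')); s=dict(np.load('pics/side1.png.npz'))
cv2.imwrite('pics/topc.png',cv2.resize(z['im'][130:260,230:410,::-1],None,fx=4.4,fy=4.4,interpolation=cv2.INTER_CUBIC))
P=cloud(z)
hsv=cv2.cvtColor(z['im'],cv2.COLOR_RGB2HSV)
for n,u,v,h in [('Dwhite',255,155,.008),('Dblue',337,148,.008),('Dred',312,187,.008),('Dyellow',355,188,.008),('jb',278,232,.076),('jw',387,187,.062),('Vblue',298,153,.054),('Vred',267,194,.054),('Vwhite',321,236,.054),('Vyel',370,223,.054)]:
    print(n,ray(z,u,v,h).round(3), end=' ')
    w=np.zeros(P.shape[:2],bool); r=16 if h<.02 else 14; w[v-r:v+r,u-r:u+r]=1
    if h<.02:
        m=w&(P[...,2]<.03)&(hsv[...,2]>110)&((hsv[...,1]>100)|(n=='Dwhite'))
    else: m=w&(abs(P[...,2]-h)<.006)
    nl,lab,st,c=cv2.connectedComponentsWithStats(m.astype(np.uint8)); 
    if nl>1:
        i=1+np.argmax(st[1:,4]); print(c[i].round(1),st[i,4],P[lab==i][:,2].mean().round(4),ray(z,*c[i],h).round(4))
    else: print('none',P[v,u])
E
```

```text
Dwhite [0.611 0.078 0.008] [254.8 154.3] 500 0.0052 [0.6123 0.0779 0.008 ]
Dblue [ 0.622 -0.1    0.008] [336.6 147.6] 477 0.0053 [ 0.6234 -0.0991  0.008 ]
Dred [ 0.538 -0.044  0.008] [311.1 186.2] 502 0.0054 [ 0.5395 -0.0423  0.008 ]
Dyellow [ 0.534 -0.136  0.008] [354.5 187.7] 522 0.0054 [ 0.5341 -0.1347  0.008 ]
jb [0.438 0.022 0.076] [277.8 232.5] 218 0.0765 [0.4367 0.0225 0.076 ]
jw [ 0.524 -0.196  0.062] [387.9 184.7] 204 0.0623 [ 0.5289 -0.1976  0.062 ]
Vblue [ 0.601 -0.018  0.054] [297.2 152.6] 60 0.054 [ 0.6014 -0.016   0.054 ]
Vred [0.517 0.046 0.054] [266.8 193.4] 77 0.0546 [0.518  0.0464 0.054 ]
Vwhite [ 0.43  -0.061  0.054] [321.5 235.5] 76 0.055 [ 0.4306 -0.0621  0.054 ]
Vyel [ 0.453 -0.159  0.054] [370.2 223.1] 76 0.0549 [ 0.4532 -0.1598  0.054 ]
```

View pics/topc.png

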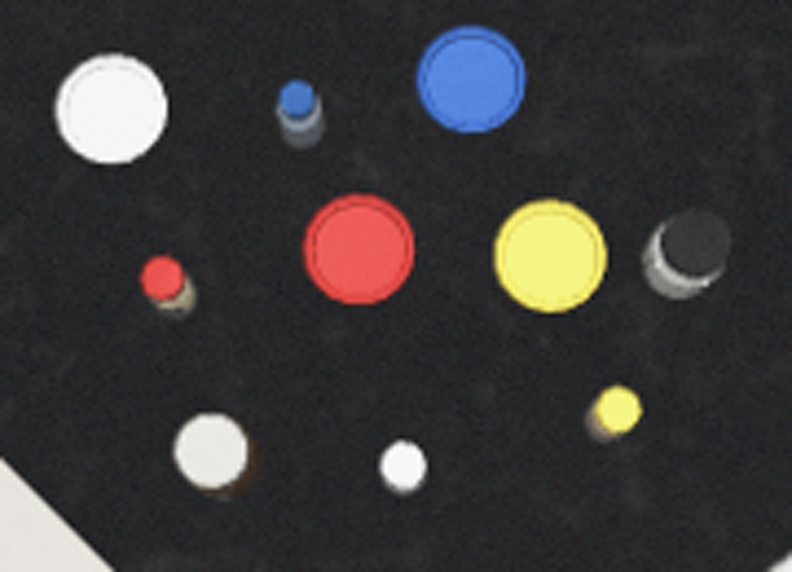

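Positions from the top view are consistent with each other. I'll move over the yellow vial.

{"method": "servo_tool", "body": {"increments": [{"travel": [0.59, 0.97, 0]}, {"travel": [0.59, 0.97, 0]}, {"travel": [0.59, 0.97, 0]}, {"travel": [0.59, 0.97, 0]}, {"travel": [0.59, 0.97, 0]}], "jaw": 50, "grip_force": 25}}

```text
invalid input at $.increments[0]: expected keys travel, rotation
```

{"method": "servo_tool", "body": {"increments": [{"travel": [0.59, 0.97, 0]}, {"travel": [0.59, 0.97, 0]}, {"travel": [0.59, 0.97, 0]}, {"travel": [0.59, 0.97, 0]}, {"travel": [0.59, 0.97, 0]}]}}

```text
invalid input at $.increments[0]: expected keys travel, rotation
```

{"method": "servo_tool", "body": {"increments": [{"travel": [0.59, 0.97, 0]}, {"travel": [0.59, 0.97, 0]}, {"travel": [0.59, 0.97, 0]}, {"travel": [0.59, 0.97, 0]}, {"travel": [0.59, 0.97, 0]}]}}

```text
invalid input at $.increments[0]: expected keys travel, rotation
```

{"method": "servo_tool", "body": {"increments": [{"travel": [0, 0, -0.9]}, {"travel": [0, 0, -0.9]}, {"travel": [0, 0, -0.9]}, {"travel": [0, 0, -0.9]}, {"travel": [0, 0, 0]}]}}

```text
invalid input at $.increments[0]: expected keys travel, rotation
```

{"method": "servo_tool", "body": {"increments": [{"travel": [0.59, 0.97, 0], "rotation": [0, 0, 0]}, {"travel": [0.59, 0.97, 0], "rotation": [0, 0, 0]}, {"travel": [0.59, 0.97, 0], "rotation": [0, 0, 0]}, {"travel": [0.59, 0.97, 0], "rotation": [0, 0, 0]}, {"travel": [0.59, 0.97, 0], "rotation": [0, 0, 0]}], "jaw": 50, "grip_force": 25}}

```text
clock: 0.52
position: [0.2753, -0.4493, 0.2308]
ee_rot: [0.989, 0.15, -0.0, -0.001]
force: [0.8, -0.5, -0.6]
opening: 0.582
grasp_force: 0.0
```

{"method": "servo_tool", "body": {"increments": [{"travel": [0.59, 0.97, 0], "rotation": [0, 0, 0]}, {"travel": [0.59, 0.97, 0], "rotation": [0, 0, 0]}, {"travel": [0.59, 0.97, 0], "rotation": [0, 0, 0]}, {"travel": [0.59, 0.97, 0], "rotation": [0, 0, 0]}, {"travel": [0.59, 0.97, 0], "rotation": [0, 0, 0]}]}}

```text
clock: 0.93
position: [0.3638, -0.3038, 0.2311]
ee_rot: [0.989, 0.151, -0.0, -0.0]
force: [0.4, 0.9, -0.6]
opening: 0.583
grasp_force: 0.0
```

{"method": "servo_tool", "body": {"increments": [{"travel": [0.59, 0.97, 0], "rotation": [0, 0, 0]}, {"travel": [0.59, 0.97, 0], "rotation": [0, 0, 0]}, {"travel": [0.59, 0.97, 0], "rotation": [0, 0, 0]}, {"travel": [0.59, 0.97, 0], "rotation": [0, 0, 0]}, {"travel": [0, 0, 0], "rotation": [0, 0, 0]}]}}

```text
clock: 1.35
position: [0.4356, -0.1841, 0.2311]
ee_rot: [0.988, 0.154, 0.0, -0.001]
force: [-0.2, 0.1, -0.3]
opening: 0.585
grasp_force: 0.0
```

{"method": "servo_tool", "body": {"increments": [{"travel": [0.59, 0.81, -0.8], "rotation": [0, 0, 0]}, {"travel": [0, 0, -0.9], "rotation": [0, 0, 0]}, {"travel": [0, 0, -0.9], "rotation": [0, 0, 0]}, {"travel": [0, 0, -0.7], "rotation": [0, 0, 0]}, {"travel": [0, 0, 0], "rotation": [0, 0, 0]}]}}

```text
clock: 1.77
position: [0.4492, -0.1635, 0.1288]
ee_rot: [0.989, 0.151, -0.003, -0.003]
force: [0.2, 0.8, 0.4]
opening: 0.585
grasp_force: 0.0
```

```bash
python3 - <<'E'
from h import *
p,_,_=snap('wrist','w1.png'); s=robot.sense(); print(s['position'],s['opening'],p['origin'])
z=dict(np.load('pics/w1.png.npz'));P=cloud(z)
m=(abs(P[...,2]-.054)<.005)&(np.hypot(P[...,0]-.453,P[...,1]+.16)<.03)
print(m.sum(),P[m].mean(0),P[m].min(0),P[m].max(0))
E
```

```text
[ 0.45025167 -0.16419103  0.13054241] 0.5816167740717751 [ 0.5217435  -0.14146293  0.27000483]
523 [ 0.45661763 -0.16007456  0.05329847] [ 0.44615443 -0.16984915  0.04909838] [ 0.46581715 -0.15025583  0.05521528]
```

View pics/w1.png

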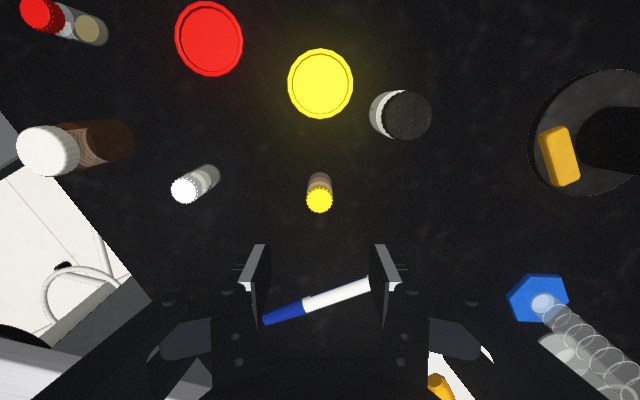

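The wrist view shows the yellow vial centred between the fingers at (320,198), with its dish at (320,84). Descending.

{"method": "servo_tool", "body": {"increments": [{"travel": [0.2, 0.13, -0.8], "rotation": [0, 0, 0]}, {"travel": [0, 0, -0.9], "rotation": [0, 0, 0]}, {"travel": [0, 0, -0.9], "rotation": [0, 0, 0]}, {"travel": [0, 0, -0.9], "rotation": [0, 0, 0]}, {"travel": [0, 0, -0.3], "rotation": [0, 0, 0]}]}}

```text
clock: 2.23
position: [0.4576, -0.1613, 0.0169]
ee_rot: [0.989, 0.151, -0.001, -0.001]
force: [0.3, -0.1, -0.0]
opening: 0.584
grasp_force: 0.0
```

```bash
python3 - <<'E'
from h import *
z=dict(np.load('pics/w1.png.npz'));P=cloud(z); hsv=cv2.cvtColor(z['im'],cv2.COLOR_RGB2HSV)
for n,u,v,h in [('Dy',320,84,.008),('Dr',209,38,.008),('Vw',186,190,.054)]:
    w=np.zeros((400,640),bool); w[max(0,v-45):v+45,u-42:u+42]=1
    m=w&(abs(P[...,2]-h)<.006)&(hsv[...,2]>120)
    q=P[m]; print(n,(q.min(0)+q.max(0))/2,np.ptp(q,0),q.mean(0))
print(robot.sense()['position'])
E
```

```text
Dy [ 0.53583835 -0.13565601  0.00566671] [0.05309604 0.05319248 0.00733273] [ 0.53658601 -0.13526519  0.00427725]
Dr [ 0.5410171  -0.04330217  0.00581934] [0.05308948 0.05332531 0.00763576] [ 0.54173388 -0.04236087  0.00428298]
Vw [ 0.43298556 -0.06246345  0.05155893] [0.01945965 0.02072075 0.00704865] [ 0.43368084 -0.06322806  0.05299545]
[ 0.45757669 -0.16129041  0.01691336]
```

{"method": "servo_tool", "body": {"increments": [{"travel": [0, 0, -0.05], "rotation": [0, 0, 0]}, {"travel": [0, 0, 0], "rotation": [0, 0, 0]}, {"travel": [0, 0, 0], "rotation": [0, 0, 0]}, {"travel": [0, 0, 0], "rotation": [0, 0, 0]}, {"travel": [0, 0, 0], "rotation": [0, 0, 0]}], "jaw": 5, "grip_force": 25}}

```text
clock: 2.65
position: [0.4587, -0.1615, 0.0182]
ee_rot: [0.989, 0.151, 0.001, 0.001]
force: [0.1, 0.5, 0.0]
opening: 0.233
grasp_force: 26.2
```

{"method": "servo_tool", "body": {"increments": [{"travel": [0, 0, 0], "rotation": [0, 0, 0]}, {"travel": [0, 0, 0], "rotation": [0, 0, 0]}, {"travel": [0, 0, 0], "rotation": [0, 0, 0]}]}}

```text
clock: 2.9
position: [0.4586, -0.1614, 0.018]
ee_rot: [0.989, 0.151, 0.001, 0.001]
force: [-0.2, 0.4, 6.6]
opening: 0.23
grasp_force: 26.9
```

{"method": "servo_tool", "body": {"increments": [{"travel": [0, 0, 0.5], "rotation": [0, 0, 0]}, {"travel": [0, 0, 0.8], "rotation": [0, 0, 0]}, {"travel": [0.7, 0.2, 0.3], "rotation": [0, 0, 0]}, {"travel": [0.9, 0.3, 0], "rotation": [0, 0, 0]}, {"travel": [0.8, 0.25, 0], "rotation": [0, 0, 0]}]}}

```text
clock: 3.32
position: [0.5314, -0.1385, 0.0663]
ee_rot: [0.989, 0.15, 0.001, 0.001]
force: [0.4, -0.4, -0.7]
opening: 0.237
grasp_force: 26.4
```

{"method": "servo_tool", "body": {"increments": [{"travel": [0.2, 0.07, 0], "rotation": [0, 0, 0]}, {"travel": [0, 0, 0], "rotation": [0, 0, 0]}]}}

```text
clock: 3.48
position: [0.5377, -0.136, 0.0652]
ee_rot: [0.988, 0.152, 0.001, 0.001]
force: [0.3, -0.2, 0.2]
opening: 0.235
grasp_force: 26.4
```

```bash
python3 - <<'E'
from h import *
snap('side','s2.png'); p,im,d=snap('wrist','w2.png')
a=cv2.imread('pics/s2.png')[130:330,200:520]; b=cv2.imread('pics/w2.png')[100:400,160:480]
cv2.imwrite('pics/c2.png',np.vstack([cv2.resize(a,(480,300)),cv2.resize(b,(480,300))]))
s=robot.sense(); print(s['position'],s['opening'],s['force'])
E
```

```text
[ 0.53441753 -0.13582943  0.06447886] 0.23169381893995028 [-0.175906   -0.54454824 -0.55809694]
```

View pics/c2.png

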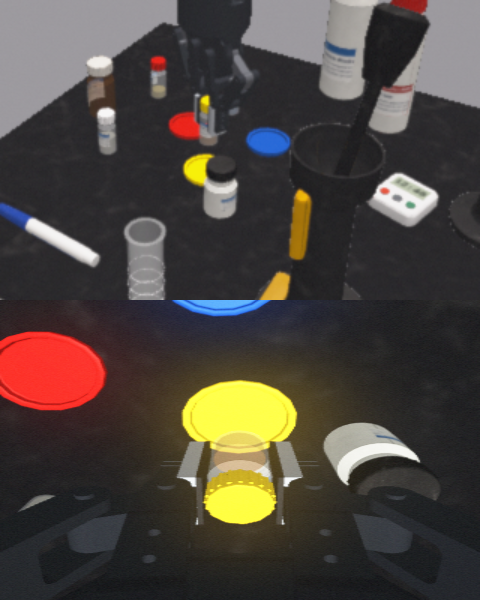

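The vial is held upright above its dish. Lowering it.

{"method": "servo_tool", "body": {"increments": [{"travel": [0.08, 0, -0.6], "rotation": [0, 0, 0]}, {"travel": [0, 0, -0.5], "rotation": [0, 0, 0]}, {"travel": [0, 0, -0.2], "rotation": [0, 0, 0]}, {"travel": [0, 0, 0], "rotation": [0, 0, 0]}]}}

```text
clock: 3.92
position: [0.5355, -0.1359, 0.0242]
ee_rot: [0.989, 0.15, -0.002, -0.002]
force: [-0.0, -0.3, -0.1]
opening: 0.236
grasp_force: 26.4
```

{"method": "servo_tool", "body": {"increments": [{"travel": [0, 0, -0.08], "rotation": [0, 0, 0]}, {"travel": [0, 0, 0], "rotation": [0, 0, 0]}]}}

```text
clock: 4.08
position: [0.5379, -0.1366, 0.0236]
ee_rot: [0.989, 0.151, -0.0, -0.0]
force: [0.5, 0.7, -0.6]
opening: 0.23
grasp_force: 26.4
```

{"method": "servo_tool", "body": {"increments": [{"travel": [0, 0, -0.05], "rotation": [0, 0, 0]}, {"travel": [0, 0, 0], "rotation": [0, 0, 0]}, {"travel": [0, 0, 0], "rotation": [0, 0, 0]}]}}

```text
clock: 4.33
position: [0.5385, -0.1364, 0.0224]
ee_rot: [0.989, 0.151, 0.0, 0.0]
force: [-0.1, 0.3, -1.1]
opening: 0.234
grasp_force: 26.4
```

{"method": "servo_tool", "body": {"increments": [{"travel": [0, 0, -0.05], "rotation": [0, 0, 0]}, {"travel": [0, 0, 0], "rotation": [0, 0, 0]}, {"travel": [0, 0, 0], "rotation": [0, 0, 0]}]}}

```text
clock: 4.58
position: [0.5387, -0.1365, 0.022]
ee_rot: [0.989, 0.151, 0.001, 0.0]
force: [-1.3, 0.2, 8.9]
opening: 0.233
grasp_force: 27.4
```

{"method": "servo_tool", "body": {"increments": [{"travel": [0, 0, 0], "rotation": [0, 0, 0]}, {"travel": [0, 0, 0], "rotation": [0, 0, 0]}, {"travel": [0, 0, 0], "rotation": [0, 0, 0]}, {"travel": [0, 0, 0], "rotation": [0, 0, 0]}], "jaw": 42}}

```text
clock: 4.92
position: [0.5383, -0.1363, 0.0203]
ee_rot: [0.989, 0.151, -0.0, -0.0]
force: [0.4, -0.7, 0.2]
opening: 0.492
grasp_force: 0.0
```

{"method": "servo_tool", "body": {"increments": [{"travel": [0, 0, 0.5], "rotation": [0, 0, 0]}, {"travel": [0, 0, 0.9], "rotation": [0, 0, 0]}, {"travel": [0, 0, 0.9], "rotation": [0, 0, 0]}, {"travel": [0, 0, 0.9], "rotation": [0, 0, 0]}, {"travel": [0.4, 0.7, 0], "rotation": [0, 0, 0]}]}}

```text
clock: 5.33
position: [0.5523, -0.119, 0.1209]
ee_rot: [0.989, 0.149, 0.003, 0.003]
force: [0.2, -0.7, 0.0]
opening: 0.493
grasp_force: 0.0
```

{"method": "servo_tool", "body": {"increments": [{"travel": [0.45, 0.85, 0], "rotation": [0, 0, 0]}, {"travel": [0.45, 0.85, 0], "rotation": [0, 0, 0]}, {"travel": [0.45, 0.85, 0], "rotation": [0, 0, 0]}, {"travel": [0.4, 0.7, 0], "rotation": [0, 0, 0]}, {"travel": [0, 0, 0], "rotation": [0, 0, 0]}], "jaw": 50}}

```text
clock: 5.75
position: [0.6048, -0.014, 0.1164]
ee_rot: [0.988, 0.153, 0.001, -0.0]
force: [-0.5, -0.8, -0.0]
opening: 0.583
grasp_force: 0.0
```

```bash
cat > look.py <<'E'
from h import *
import sys
f=sys.argv[1]; p,im,d=snap('wrist',f); s=robot.sense(); print(s['position'],s['opening'])
z=dict(np.load('pics/'+f+'.npz'));P=cloud(z); hsv=cv2.cvtColor(im,cv2.COLOR_RGB2HSV)
K=dict(Dw=(.614,.077,.008),Db=(.625,-.1,.008),Dr=(.5415,-.043,.008),Dy=(.5365,-.1355,.008),Vb=(.604,-.017,.054),Vr=(.52,.046,.054),Vw=(.4335,-.0625,.054),
 Py=(.5365,-.1355,.058),Pb=(.625,-.1,.058),Pr=(.5415,-.043,.058),Pw=(.614,.077,.058),jb=(.438,.0225,.076),jw=(.53,-.198,.062))
for n,(x,y,h) in K.items():
    m=(np.hypot(P[...,0]-x,P[...,1]-y)<(.034 if n[0]=='D' else .025))&(abs(P[...,2]-h)<.006)
    if n[0]=='D': m&=hsv[...,2]>120
    q=P[m]
    if len(q)>150: print(n,len(q),((q.min(0)+q.max(0))/2)[:2].round(4),np.ptp(q,0)[:2].round(3))
E
python3 look.py w3.png
```

```text
[ 0.60348834 -0.0157793   0.11613299] 0.5831463253884662
Dw 3069 [0.6142 0.0769] [0.053 0.053]
Db 2619 [ 0.6251 -0.0996] [0.053 0.053]
Dr 2125 [ 0.5413 -0.043 ] [0.054 0.053]
Dy 471 [ 0.5521 -0.1401] [0.022 0.041]
Vb 443 [ 0.6046 -0.0158] [0.017 0.017]
Vr 273 [0.5224 0.0488] [0.018 0.016]
jb 227 [0.4458 0.0322] [0.019 0.013]
```

View pics/w3.png

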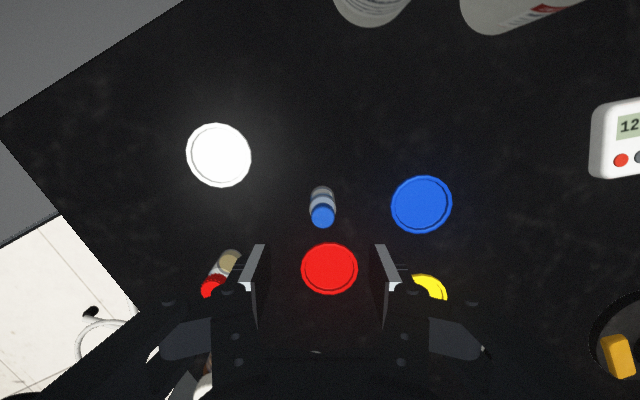

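Blue vial centred under the gripper at (322,207); blue dish at (421,204). Measured estimates agree with the top view. Grasping.

{"method": "servo_tool", "body": {"increments": [{"travel": [0.03, 0, -0.9], "rotation": [0, 0, 0]}, {"travel": [0, 0, -0.9], "rotation": [0, 0, 0]}, {"travel": [0, 0, -0.9], "rotation": [0, 0, 0]}, {"travel": [0, 0, -0.7], "rotation": [0, 0, 0]}, {"travel": [0, 0, 0], "rotation": [0, 0, 0]}]}}

```text
clock: 6.22
position: [0.5996, -0.0182, 0.01]
ee_rot: [0.989, 0.15, -0.005, -0.002]
force: [-0.8, 0.3, -0.1]
opening: 0.59
grasp_force: 0.0
```

{"method": "servo_tool", "body": {"increments": [{"travel": [0, 0, 0], "rotation": [0, 0, 0]}, {"travel": [0, 0, 0], "rotation": [0, 0, 0]}, {"travel": [0, 0, 0], "rotation": [0, 0, 0]}, {"travel": [0, 0, 0], "rotation": [0, 0, 0]}, {"travel": [0, 0, 0], "rotation": [0, 0, 0]}], "jaw": 5}}

```text
clock: 6.63
position: [0.6045, -0.0181, 0.0158]
ee_rot: [0.989, 0.151, 0.001, 0.0]
force: [0.6, -0.6, 1.1]
opening: 0.238
grasp_force: 26.3
```

{"method": "servo_tool", "body": {"increments": [{"travel": [0, 0, 0], "rotation": [0, 0, 0]}, {"travel": [0, 0, 0], "rotation": [0, 0, 0]}]}}

```text
clock: 6.8
position: [0.6045, -0.0181, 0.0157]
ee_rot: [0.989, 0.151, 0.001, 0.0]
force: [-1.5, 0.3, 5.4]
opening: 0.235
grasp_force: 26.9
```

{"method": "servo_tool", "body": {"increments": [{"travel": [0, 0, 0.5], "rotation": [0, 0, 0]}, {"travel": [0, 0, 0.7], "rotation": [0, 0, 0]}, {"travel": [0.2, -0.8, 0.3], "rotation": [0, 0, 0]}, {"travel": [0.2, -0.8, 0], "rotation": [0, 0, 0]}, {"travel": [0.2, -0.8, 0], "rotation": [0, 0, 0]}]}}

```text
clock: 7.22
position: [0.6224, -0.0902, 0.0606]
ee_rot: [0.988, 0.152, 0.001, 0.0]
force: [0.7, -0.5, -0.4]
opening: 0.236
grasp_force: 26.4
```

{"method": "servo_tool", "body": {"increments": [{"travel": [0.1, -0.35, 0], "rotation": [0, 0, 0]}, {"travel": [0, 0, 0], "rotation": [0, 0, 0]}, {"travel": [0, 0, 0], "rotation": [0, 0, 0]}, {"travel": [0, 0, 0], "rotation": [0, 0, 0]}]}}

```text
clock: 7.55
position: [0.6236, -0.0989, 0.0589]
ee_rot: [0.989, 0.151, -0.001, -0.001]
force: [-0.6, -0.1, -0.2]
opening: 0.238
grasp_force: 26.4
```

Need z ≈ 0.020; dropping 38 mm, then nudging to contact.

{"method": "servo_tool", "body": {"increments": [{"travel": [0.05, 0, -0.6], "rotation": [0, 0, 0]}, {"travel": [0, 0, -0.4], "rotation": [0, 0, 0]}, {"travel": [0, 0, -0.2], "rotation": [0, 0, 0]}, {"travel": [0, 0, 0], "rotation": [0, 0, 0]}, {"travel": [0, 0, 0], "rotation": [0, 0, 0]}]}}

```text
clock: 7.97
position: [0.6255, -0.0995, 0.0227]
ee_rot: [0.989, 0.151, -0.001, -0.0]
force: [0.9, -0.4, -0.1]
opening: 0.235
grasp_force: 26.4
```

{"method": "servo_tool", "body": {"increments": [{"travel": [0, 0, -0.04], "rotation": [0, 0, 0]}, {"travel": [0, 0, 0], "rotation": [0, 0, 0]}, {"travel": [0, 0, 0], "rotation": [0, 0, 0]}]}}

```text
clock: 8.22
position: [0.6266, -0.1004, 0.0228]
ee_rot: [0.989, 0.151, 0.0, 0.0]
force: [0.3, 0.4, -0.2]
opening: 0.236
grasp_force: 26.4
```

{"method": "servo_tool", "body": {"increments": [{"travel": [0, 0, -0.07], "rotation": [0, 0, 0]}, {"travel": [0, 0, 0], "rotation": [0, 0, 0]}, {"travel": [0, 0, 0], "rotation": [0, 0, 0]}]}}

```text
clock: 8.47
position: [0.6262, -0.1004, 0.0202]
ee_rot: [0.989, 0.151, 0.0, -0.0]
force: [-0.6, -0.6, -0.4]
opening: 0.233
grasp_force: 26.4
```

{"method": "servo_tool", "body": {"increments": [{"travel": [0, 0, -0.03], "rotation": [0, 0, 0]}, {"travel": [0, 0, 0], "rotation": [0, 0, 0]}, {"travel": [0, 0, 0], "rotation": [0, 0, 0]}]}}

```text
clock: 8.72
position: [0.6263, -0.1004, 0.0197]
ee_rot: [0.989, 0.151, 0.0, 0.0]
force: [-1.4, 0.3, 3.5]
opening: 0.232
grasp_force: 26.7
```

{"method": "servo_tool", "body": {"increments": [{"travel": [0, 0, 0], "rotation": [0, 0, 0]}, {"travel": [0, 0, 0], "rotation": [0, 0, 0]}, {"travel": [0, 0, 0], "rotation": [0, 0, 0]}, {"travel": [0, 0, 0], "rotation": [0, 0, 0]}], "jaw": 45}}

```text
clock: 9.05
position: [0.6261, -0.1003, 0.019]
ee_rot: [0.989, 0.151, -0.0, -0.0]
force: [-0.3, 0.5, -0.4]
opening: 0.528
grasp_force: 0.0
```

{"method": "servo_tool", "body": {"increments": [{"travel": [0, 0, 0.5], "rotation": [0, 0, 0]}, {"travel": [0, 0, 0.9], "rotation": [0, 0, 0]}, {"travel": [0, 0, 0.9], "rotation": [0, 0, 0]}, {"travel": [0, 0, 0.9], "rotation": [0, 0, 0]}, {"travel": [-0.5, 0.7, 0], "rotation": [0, 0, 0]}]}}

```text
clock: 9.47
position: [0.6187, -0.0841, 0.1212]
ee_rot: [0.989, 0.149, 0.008, 0.005]
force: [0.9, -0.7, 0.2]
opening: 0.524
grasp_force: 0.0
```

{"method": "servo_tool", "body": {"increments": [{"travel": [-0.6, 0.84, 0], "rotation": [0, 0, 0]}, {"travel": [-0.6, 0.84, 0], "rotation": [0, 0, 0]}, {"travel": [-0.6, 0.84, 0], "rotation": [0, 0, 0]}, {"travel": [-0.6, 0.84, 0], "rotation": [0, 0, 0]}, {"travel": [-0.6, 0.84, 0], "rotation": [0, 0, 0]}], "jaw": 50}}

```text
clock: 9.88
position: [0.5202, 0.0476, 0.1152]
ee_rot: [0.989, 0.151, 0.0, -0.0]
force: [0.1, 0.2, 0.5]
opening: 0.586
grasp_force: 0.0
```

{"method": "servo_tool", "body": {"increments": [{"travel": [0, 0, 0], "rotation": [0, 0, 0]}, {"travel": [0, 0, 0], "rotation": [0, 0, 0]}, {"travel": [0, 0, 0], "rotation": [0, 0, 0]}]}}

```text
clock: 10.13
position: [0.5221, 0.0465, 0.1154]
ee_rot: [0.989, 0.151, 0.001, 0.0]
force: [1.0, 0.2, -0.3]
opening: 0.588
grasp_force: 0.0
```

```bash
python3 look.py w4.png
```

```text
[0.52251555 0.04606482 0.11539646] 0.5836950143871532
Dw 3893 [0.6139 0.0773] [0.054 0.053]
Db 2329 [ 0.6255 -0.099 ] [0.053 0.052]
Dr 2708 [ 0.5414 -0.0429] [0.053 0.053]
Dy 1959 [ 0.536  -0.1343] [0.054 0.053]
Vr 585 [0.5211 0.0469] [0.02 0.02]
Py 618 [ 0.5366 -0.1363] [0.02 0.02]
Pb 667 [ 0.6269 -0.0991] [0.017 0.017]
jb 1335 [0.4413 0.0224] [0.03  0.032]
jw 1044 [ 0.5314 -0.1949] [0.032 0.029]
```

View pics/w4.png

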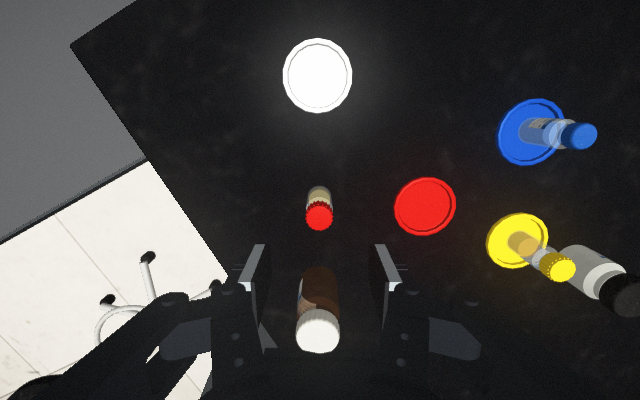

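Yellow and blue stand within 2 mm of their dish centres; the red vial is centred at (319,205) and the brown jar clear behind it. Grasping red.

{"method": "servo_tool", "body": {"increments": [{"travel": [-0.03, 0.02, -0.9], "rotation": [0, 0, 0]}, {"travel": [0, 0, -0.9], "rotation": [0, 0, 0]}, {"travel": [0, 0, -0.9], "rotation": [0, 0, 0]}, {"travel": [0, 0, -0.7], "rotation": [0, 0, 0]}, {"travel": [0, 0, 0], "rotation": [0, 0, 0]}]}}

```text
clock: 10.6
position: [0.519, 0.0463, 0.0096]
ee_rot: [0.989, 0.15, -0.003, -0.001]
force: [-1.0, -0.1, 0.3]
opening: 0.583
grasp_force: 0.0
```

{"method": "servo_tool", "body": {"increments": [{"travel": [0, 0, 0], "rotation": [0, 0, 0]}, {"travel": [0, 0, 0], "rotation": [0, 0, 0]}, {"travel": [0, 0, 0], "rotation": [0, 0, 0]}, {"travel": [0, 0, 0], "rotation": [0, 0, 0]}, {"travel": [0, 0, 0], "rotation": [0, 0, 0]}], "jaw": 5}}

```text
clock: 11.02
position: [0.5211, 0.0471, 0.0144]
ee_rot: [0.989, 0.151, 0.001, 0.0]
force: [-0.3, -0.4, -1.1]
opening: 0.241
grasp_force: 25.6
```

{"method": "servo_tool", "body": {"increments": [{"travel": [0, 0, 0], "rotation": [0, 0, 0]}, {"travel": [0, 0, 0], "rotation": [0, 0, 0]}]}}

```text
clock: 11.18
position: [0.5211, 0.0472, 0.0143]
ee_rot: [0.989, 0.151, 0.001, 0.0]
force: [-0.7, -0.2, 6.1]
opening: 0.233
grasp_force: 26.2
```

{"method": "servo_tool", "body": {"increments": [{"travel": [0, 0, 0.5], "rotation": [0, 0, 0]}, {"travel": [0, 0, 0.7], "rotation": [0, 0, 0]}, {"travel": [0.2, -0.8, 0.3], "rotation": [0, 0, 0]}, {"travel": [0.2, -0.8, 0], "rotation": [0, 0, 0]}, {"travel": [0.2, -0.8, 0], "rotation": [0, 0, 0]}]}}

```text
clock: 11.6
position: [0.5389, -0.0251, 0.0593]
ee_rot: [0.988, 0.152, 0.001, 0.0]
force: [0.4, -0.1, -0.7]
opening: 0.236
grasp_force: 25.9
```

{"method": "servo_tool", "body": {"increments": [{"travel": [0.08, -0.6, 0], "rotation": [0, 0, 0]}, {"travel": [0, 0, 0], "rotation": [0, 0, 0]}, {"travel": [0, 0, 0], "rotation": [0, 0, 0]}, {"travel": [0, 0, 0], "rotation": [0, 0, 0]}]}}

```text
clock: 11.93
position: [0.5399, -0.0421, 0.0581]
ee_rot: [0.989, 0.151, -0.001, -0.0]
force: [0.7, 1.0, -0.2]
opening: 0.237
grasp_force: 25.9
```

{"method": "servo_tool", "body": {"increments": [{"travel": [0, 0, -0.6], "rotation": [0, 0, 0]}, {"travel": [0, 0, -0.4], "rotation": [0, 0, 0]}, {"travel": [0, 0, -0.2], "rotation": [0, 0, 0]}, {"travel": [0, 0, 0], "rotation": [0, 0, 0]}, {"travel": [0, 0, 0], "rotation": [0, 0, 0]}]}}

```text
clock: 12.35
position: [0.5401, -0.042, 0.0217]
ee_rot: [0.988, 0.151, -0.001, -0.0]
force: [0.8, -0.9, -0.0]
opening: 0.239
grasp_force: 25.9
```

{"method": "servo_tool", "body": {"increments": [{"travel": [0, 0, -0.04], "rotation": [0, 0, 0]}, {"travel": [0, 0, 0], "rotation": [0, 0, 0]}, {"travel": [0, 0, 0], "rotation": [0, 0, 0]}]}}

```text
clock: 12.6
position: [0.541, -0.0428, 0.0214]
ee_rot: [0.989, 0.151, 0.0, 0.0]
force: [-0.4, 0.5, -0.5]
opening: 0.234
grasp_force: 25.9
```

{"method": "servo_tool", "body": {"increments": [{"travel": [0, 0, -0.07], "rotation": [0, 0, 0]}, {"travel": [0, 0, 0], "rotation": [0, 0, 0]}, {"travel": [0, 0, 0], "rotation": [0, 0, 0]}]}}

```text
clock: 12.85
position: [0.5407, -0.0428, 0.019]
ee_rot: [0.989, 0.151, 0.0, 0.0]
force: [0.4, -0.5, -0.0]
opening: 0.235
grasp_force: 25.9
```

{"method": "servo_tool", "body": {"increments": [{"travel": [0, 0, -0.04], "rotation": [0, 0, 0]}, {"travel": [0, 0, 0], "rotation": [0, 0, 0]}, {"travel": [0, 0, 0], "rotation": [0, 0, 0]}]}}

```text
clock: 13.1
position: [0.5409, -0.0428, 0.0183]
ee_rot: [0.989, 0.151, 0.0, 0.0]
force: [-0.2, 0.4, 6.0]
opening: 0.239
grasp_force: 26.3
```

{"method": "servo_tool", "body": {"increments": [{"travel": [0, 0, 0], "rotation": [0, 0, 0]}, {"travel": [0, 0, 0], "rotation": [0, 0, 0]}, {"travel": [0, 0, 0], "rotation": [0, 0, 0]}, {"travel": [0, 0, 0], "rotation": [0, 0, 0]}], "jaw": 48}}

```text
clock: 13.43
position: [0.5406, -0.0427, 0.0175]
ee_rot: [0.989, 0.151, -0.0, -0.0]
force: [-0.3, 0.8, -0.5]
opening: 0.562
grasp_force: 0.0
```

{"method": "servo_tool", "body": {"increments": [{"travel": [0, 0, 0.5], "rotation": [0, 0, 0]}, {"travel": [0, 0, 0.9], "rotation": [0, 0, 0]}, {"travel": [0, 0, 0.9], "rotation": [0, 0, 0]}, {"travel": [0, 0, 0.9], "rotation": [0, 0, 0]}, {"travel": [-0.7, -0.13, 0], "rotation": [0, 0, 0]}]}}

```text
clock: 13.85
position: [0.5272, -0.0482, 0.1186]
ee_rot: [0.988, 0.151, 0.008, 0.003]
force: [0.2, -0.5, 0.2]
opening: 0.558
grasp_force: 0.0
```

{"method": "servo_tool", "body": {"increments": [{"travel": [-0.9, -0.17, 0], "rotation": [0, 0, 0]}, {"travel": [-0.9, -0.17, 0], "rotation": [0, 0, 0]}, {"travel": [-0.9, -0.17, 0], "rotation": [0, 0, 0]}, {"travel": [-0.2, 0, 0], "rotation": [0, 0, 0]}, {"travel": [0, 0, 0], "rotation": [0, 0, 0]}]}}

```text
clock: 14.27
position: [0.4303, -0.0615, 0.1136]
ee_rot: [0.989, 0.15, -0.001, -0.001]
force: [0.4, 1.4, -0.7]
opening: 0.56
grasp_force: 0.0
```

{"method": "servo_tool", "body": {"increments": [{"travel": [0, 0, 0], "rotation": [0, 0, 0]}, {"travel": [0, 0, 0], "rotation": [0, 0, 0]}]}}

```text
clock: 14.43
position: [0.4348, -0.0625, 0.1139]
ee_rot: [0.989, 0.151, 0.001, 0.001]
force: [0.6, -0.1, 0.9]
opening: 0.561
grasp_force: 0.0
```

```bash
python3 look.py w5.png
```

```text
[ 0.43476125 -0.06240872  0.11381493] 0.5615159344885899
Db 159 [ 0.6025 -0.1065] [0.009 0.024]
Dr 2996 [ 0.5412 -0.0429] [0.053 0.053]
Dy 2605 [ 0.5359 -0.1349] [0.054 0.053]
Vw 584 [ 0.4329 -0.0622] [0.02 0.02]
Py 887 [ 0.5362 -0.1365] [0.02 0.02]
Pr 925 [ 0.5397 -0.0429] [0.02  0.019]
jb 2179 [0.4397 0.022 ] [0.032 0.032]
jw 2195 [ 0.5313 -0.1976] [0.033 0.032]
```

View pics/w5.png

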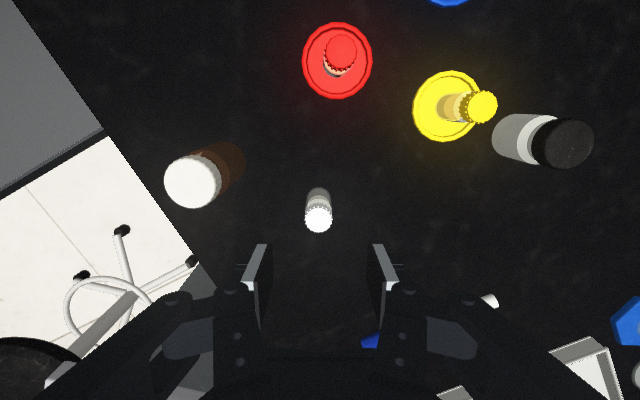

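Red stands in its dish; the white vial is centred at (318,210), brown jar clear at (205,175). Grasping white.

{"method": "servo_tool", "body": {"increments": [{"travel": [-0.04, 0, -0.9], "rotation": [0, 0, 0]}, {"travel": [0, 0, -0.9], "rotation": [0, 0, 0]}, {"travel": [0, 0, -0.9], "rotation": [0, 0, 0]}, {"travel": [0, 0, -0.65], "rotation": [0, 0, 0]}, {"travel": [0, 0, 0], "rotation": [0, 0, 0]}]}}

```text
clock: 14.9
position: [0.4313, -0.0615, 0.0101]
ee_rot: [0.989, 0.151, -0.002, -0.001]
force: [-0.1, -0.3, 0.2]
opening: 0.565
grasp_force: 0.0
```

{"method": "servo_tool", "body": {"increments": [{"travel": [0, 0, 0], "rotation": [0, 0, 0]}, {"travel": [0, 0, 0], "rotation": [0, 0, 0]}, {"travel": [0, 0, 0], "rotation": [0, 0, 0]}, {"travel": [0, 0, 0], "rotation": [0, 0, 0]}, {"travel": [0, 0, 0], "rotation": [0, 0, 0]}], "jaw": 5}}

```text
clock: 15.32
position: [0.4322, -0.0622, 0.0142]
ee_rot: [0.989, 0.151, 0.001, 0.001]
force: [0.0, -0.6, -0.1]
opening: 0.233
grasp_force: 25.2
```

{"method": "servo_tool", "body": {"increments": [{"travel": [0, 0, 0], "rotation": [0, 0, 0]}, {"travel": [0, 0, 0], "rotation": [0, 0, 0]}]}}

```text
clock: 15.48
position: [0.432, -0.0621, 0.0139]
ee_rot: [0.989, 0.151, 0.001, 0.0]
force: [0.1, 0.5, 4.9]
opening: 0.234
grasp_force: 25.6
```

{"method": "servo_tool", "body": {"increments": [{"travel": [0, 0, 0.5], "rotation": [0, 0, 0]}, {"travel": [0, 0, 0.8], "rotation": [0, 0, 0]}, {"travel": [0, 0, 0.9], "rotation": [0, 0, 0]}, {"travel": [0, 0, 0.9], "rotation": [0, 0, 0]}, {"travel": [0.2, 0.2, 0.2], "rotation": [0, 0, 0]}]}}

```text
clock: 15.9
position: [0.4381, -0.0567, 0.1154]
ee_rot: [0.989, 0.15, 0.002, 0.001]
force: [0.8, -0.2, 0.6]
opening: 0.233
grasp_force: 25.3
```

{"method": "servo_tool", "body": {"increments": [{"travel": [0.8, 0.6, 0], "rotation": [0, 0, 0]}, {"travel": [0.8, 0.6, 0], "rotation": [0, 0, 0]}, {"travel": [0.8, 0.6, 0], "rotation": [0, 0, 0]}, {"travel": [0.8, 0.6, 0], "rotation": [0, 0, 0]}, {"travel": [0.8, 0.6, 0], "rotation": [0, 0, 0]}]}}

```text
clock: 16.32
position: [0.5581, 0.0351, 0.1124]
ee_rot: [0.989, 0.151, -0.0, -0.0]
force: [0.4, -0.8, -0.3]
opening: 0.243
grasp_force: 25.3
```

{"method": "servo_tool", "body": {"increments": [{"travel": [0.8, 0.6, 0], "rotation": [0, 0, 0]}, {"travel": [0.8, 0.6, 0], "rotation": [0, 0, 0]}, {"travel": [0.2, 0.2, 0], "rotation": [0, 0, 0]}, {"travel": [0, 0, 0], "rotation": [0, 0, 0]}, {"travel": [0, 0, 0], "rotation": [0, 0, 0]}]}}

```text
clock: 16.73
position: [0.6101, 0.0761, 0.1117]
ee_rot: [0.988, 0.151, -0.001, -0.0]
force: [-0.9, 0.1, -1.0]
opening: 0.241
grasp_force: 25.3
```

{"method": "servo_tool", "body": {"increments": [{"travel": [0, 0, -0.7], "rotation": [0, 0, 0]}, {"travel": [0, 0, -0.7], "rotation": [0, 0, 0]}, {"travel": [0, 0, -0.5], "rotation": [0, 0, 0]}, {"travel": [0, 0, 0], "rotation": [0, 0, 0]}, {"travel": [0, 0, 0], "rotation": [0, 0, 0]}]}}

```text
clock: 17.15
position: [0.6093, 0.0751, 0.0545]
ee_rot: [0.989, 0.15, -0.002, -0.0]
force: [-0.1, 0.6, -0.7]
opening: 0.236
grasp_force: 25.3
```

{"method": "servo_tool", "body": {"increments": [{"travel": [0.1, 0.04, -0.5], "rotation": [0, 0, 0]}, {"travel": [0, 0, -0.4], "rotation": [0, 0, 0]}, {"travel": [0, 0, -0.2], "rotation": [0, 0, 0]}, {"travel": [0, 0, 0], "rotation": [0, 0, 0]}, {"travel": [0, 0, 0], "rotation": [0, 0, 0]}]}}

```text
clock: 17.57
position: [0.6141, 0.0771, 0.0223]
ee_rot: [0.989, 0.151, -0.0, -0.0]
force: [0.2, 0.3, -1.5]
opening: 0.233
grasp_force: 25.3
```

{"method": "servo_tool", "body": {"increments": [{"travel": [0, 0, -0.04], "rotation": [0, 0, 0]}, {"travel": [0, 0, 0], "rotation": [0, 0, 0]}, {"travel": [0, 0, 0], "rotation": [0, 0, 0]}]}}

```text
clock: 17.82
position: [0.6148, 0.0773, 0.0215]
ee_rot: [0.989, 0.151, 0.0, 0.0]
force: [-0.7, -0.1, -0.0]
opening: 0.233
grasp_force: 25.3
```

{"method": "servo_tool", "body": {"increments": [{"travel": [0, 0, -0.08], "rotation": [0, 0, 0]}, {"travel": [0, 0, 0], "rotation": [0, 0, 0]}, {"travel": [0, 0, 0], "rotation": [0, 0, 0]}]}}

```text
clock: 18.07
position: [0.6144, 0.0773, 0.0186]
ee_rot: [0.989, 0.151, -0.0, -0.0]
force: [0.6, -0.3, -0.6]
opening: 0.234
grasp_force: 25.3
```

{"method": "servo_tool", "body": {"increments": [{"travel": [0, 0, -0.04], "rotation": [0, 0, 0]}, {"travel": [0, 0, 0], "rotation": [0, 0, 0]}, {"travel": [0, 0, 0], "rotation": [0, 0, 0]}]}}

```text
clock: 18.32
position: [0.6146, 0.0773, 0.018]
ee_rot: [0.989, 0.151, 0.0, 0.0]
force: [-0.9, -0.7, 4.1]
opening: 0.235
grasp_force: 25.7
```

Contact. Release, rise and back off for a check.

{"method": "servo_tool", "body": {"increments": [{"travel": [0, 0, 0], "rotation": [0, 0, 0]}, {"travel": [0, 0, 0], "rotation": [0, 0, 0]}, {"travel": [0, 0, 0], "rotation": [0, 0, 0]}, {"travel": [0, 0, 0], "rotation": [0, 0, 0]}], "jaw": 48}}

```text
clock: 18.65
position: [0.6144, 0.0773, 0.0171]
ee_rot: [0.989, 0.151, -0.0, -0.0]
force: [-0.1, 0.7, -1.0]
opening: 0.56
grasp_force: 0.0
```

{"method": "servo_tool", "body": {"increments": [{"travel": [0, 0, 0.5], "rotation": [0, 0, 0]}, {"travel": [0, 0, 0.9], "rotation": [0, 0, 0]}, {"travel": [0, 0, 0.9], "rotation": [0, 0, 0]}, {"travel": [0, 0, 0.9], "rotation": [0, 0, 0]}, {"travel": [-0.8, 0, 0.9], "rotation": [0, 0, 0]}]}}

```text
clock: 19.07
position: [0.5954, 0.0767, 0.142]
ee_rot: [0.989, 0.151, 0.004, 0.001]
force: [0.8, -0.2, 0.2]
opening: 0.562
grasp_force: 0.0
```

{"method": "servo_tool", "body": {"increments": [{"travel": [-0.8, -0.2, 0.5], "rotation": [0, 0, 0]}, {"travel": [-0.8, -0.2, 0.5], "rotation": [0, 0, 0]}, {"travel": [-0.8, -0.2, 0.2], "rotation": [0, 0, 0]}, {"travel": [0, 0, 0], "rotation": [0, 0, 0]}, {"travel": [0, 0, 0], "rotation": [0, 0, 0]}]}}

```text
clock: 19.48
position: [0.5178, 0.0592, 0.177]
ee_rot: [0.989, 0.151, 0.0, 0.0]
force: [0.1, -0.4, 0.2]
opening: 0.564
grasp_force: 0.0
```

```bash
python3 look.py w6.png; python3 - <<'E'
from h import *
snap('side','s6.png')
a=cv2.imread('pics/s6.png')[120:300,220:440]; b=cv2.imread('pics/w6.png')
cv2.imwrite('pics/c6.png',np.vstack([cv2.resize(a,(366,300)),cv2.resize(b,(366,300))]))
E
```

```text
[0.51899665 0.05917449 0.17667808] 0.5618502872866437
Dw 1923 [0.6139 0.0774] [0.053 0.053]
Db 1537 [ 0.6254 -0.0989] [0.053 0.052]
Dr 1317 [ 0.5417 -0.0425] [0.053 0.052]
Dy 1323 [ 0.5362 -0.1343] [0.054 0.052]
Py 382 [ 0.5368 -0.1367] [0.02 0.02]
Pb 395 [ 0.6271 -0.0997] [0.017 0.018]
Pr 390 [ 0.5404 -0.0422] [0.02  0.019]
Pw 492 [0.6144 0.0777] [0.02  0.019]
jb 880 [0.4394 0.0226] [0.033 0.031]
jw 942 [ 0.5318 -0.1973] [0.033 0.033]
```

View pics/c6.png

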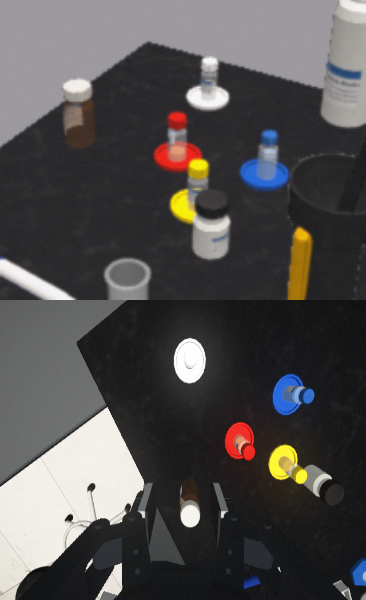

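All four vials stand upright within 3 mm of their dish centres, the jars haven't moved, and the gripper is clear.

```bash
python3 -c "
from workcell import robot
print(robot.finish_job())"
```

```text
the job is handed in; nothing more can be done
None
```

All four vials stand upright in their matching dishes, within about 3 mm of centre by the last wrist image; both jars are where they were, and the job was handed in at about 20 s, with no verdict returned.

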